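# Press the label onto a spice jar in the lever label press

## Robot

A 7-joint arm with a two-finger parallel gripper is mounted at the origin on a cart in front of the work surface, level with it; the furniture and walls round the work are solid. World frame = base frame: x ahead of the robot, y to its left, z up, the work surface at z = 0. Lengths are in m, angles in rad, forces in N, time in s.
With the tool pointing down it reaches from about 0.425 to 0.875 m from the base axis. Payload 4.7 kg.
Tool frame: the origin (TCP) lies at the very end of the fingers, on their centre line; the grasp point (between the pads) lies 19 mm behind it; z points along the fingers, y is the line along which they close (so a half turn about z gives the same grasp; the last joint's range is limited). The gripper opens to 87 mm and grips with 3 to 60 N. Pads are 19 mm wide; open, the fingers measure 117 mm over their backs; the gripper's body (75 mm by 190 mm) begins 51 mm behind the grasp point.
Start: joints at [-1.159, 0.321, -0.07, 1.45, 0.023, 1.371, -0.057], TCP at [0.252, 0.599, 0.223] pointing down, gripper open.
Joint ranges: [-2.86, 2.86], [-0.3, 2.09], [-1.38, 1.24], [0.06, 2.45], [-1.56, 4.7], [0.09, 2.05], [-2.69, 2.69]. Speed limits (rad/s): [2.57, 2.57, 3.14, 3.14, 3.14, 3.14, 3.14].

## Interface

Orientations are given as a rotation vector (axis times angle).
In Python, from bench import ctrl, vision gives the robot as it stands.
- The arm moves only by the tool jog_arm, never from a script. Its argument "increments" is a list of rows, each an object of numbers: "tx", "ty", "tz": the shift along the tool's x, y, z in mm; "wx", "wy", "wz": the turn, a rotation vector about the tool's x, y, z in rad; "gripper": the opening, from 0 (shut) to 1 (fully open). In form: [{"tx": .., "ty": .., "tz": .., "wx": .., "wy": .., "wz": .., "gripper": ..}, ...]. A call has exactly 5 rows; each row is the pose to reach, as a shift and turn from the pose commanded when the call began, along the tool's axes at that moment; what a row does not reach only later rows make up. A row lasts 1/12 s, in which the tool goes at most 41.7 mm and 7.16 degrees, less where a joint would pass 70% of its speed; a pose out of reach is approached as far as the arm can. A call with a gripper value outside its range is refused whole. The fingers move at their own pace and stop on an object; "grip_force" is the grip in N (left out, the last holds). Time passes only in rows, so rows that repeat a pose let the fingers close, or fill a call up. It gives the time, the measured TCP pose, the force, the opening and the grip force at its end, in the units of the state.
- ctrl.get_state(): the state, without advancing time (a new reading comes with each control period).
- vision.get_image(name): name is "side" or "top" or "wrist"; returns a dict with "color" (384x512x3 uint8, blue, green, red), "fx", "fy", "cx", "cy" (pixels), "extrinsics" (4x4, takes a point from world to camera coordinates). Camera axes: x right, y down, z forward; pixel columns grow to the right and rows downward; lengths in m; the calibration is good to about 2 mm. A picture is of the moment at which its call begins. There is no depth.
- ctrl.close_job(): hands the job in; it is judged then, once.
Trained networks look in the newest picture that a camera, given by its name, has taken for a name from the list of things; names that differ only in an ending like _2 or _b are one class to them, and where a whole thing is asked for, a point or a joint stands for the part that bears it (a point fixed in the world has none). Each returns a list of dicts, best first, with "conf" (0 to 1); they miss things now and then, are a little off and sometimes report something else, mostly with a low value. They report only what shows in the picture. A call takes as long as a camera call. They do not tell look-alikes from the thing itself.
- vision.spot_in(camera, thing): "bbox" ([left, top, right, bottom] in pixels, round what is visible of it).
The state is a dict: "time": time; "joint_positions": joint angles; "qd": joint speeds; "joint_torque": joint torques, N m; "position": TCP position; "tool_rot": TCP orientation; "ft_force": force on the tool from outside, world axes, zero at the start; "torque": the same for the moment, N m; "grip_width": opening from 0.0 (shut) to 1.0 (fully open); "grip_force": force on a finger pad.
Only numpy, scipy, OpenCV 4.12 (cv2) and the standard library are available. Lean on these libraries where they do the work, as an engineer would, in place of code of your own. Each camera call takes 0.05 s, during which the arm holds its last target. There are 200 camera calls.

## Task

Take the spice jar that stands to the left of the label press, stand it upright in the V-shaped nest of the press and let go of it. Then swing the press lever round until its rubber pad is firmly against the jar, hold it there a moment, and let the lever spring all the way back, leaving the jar standing in the nest.

Things in the scene. Friction and masses are not known exactly. Their poses are not given: they have to be found in the camera images.
- spice_jar: Loose spice jar: straight glass cylinder with a label and a wide flat screw cap; 106 mm tall, 42 mm diameter, cap 45 mm (top 21 mm). About 0.11 kg. It stands upright left of the press, by a tin (57 x 72 mm) and a small glass (50 x 63 mm), centres 90 mm apart or more, places swapped at random; not the like jars at the back wall. Origin: centre of its underside; z up.
- nest (a point): Loading spot: centre of a dark 48 mm disc on the press's 12 mm base plate, at its top face; set the jar down here. Axes: z up; at yaw 0 x points away from the robot, y left. A V-block stands at its +y side, top 46 mm above the plate, open to -y; the jar on the spot clears it by 6 mm, and the pad pushes it 8 mm on into the V. Lever pivot (vertical axis): x = 90, y = -33 mm in this frame.
- lever_handle (a point): Top centre of the lever's upright black handle post, 18 mm diameter, from 54 to 115 mm above the worktop, at the lever's free end, 145 mm from the pivot. Moves with the lever, a steel bar with its top at 54 mm. The rubber pad sits 90 mm from the pivot on the bar's side facing the nest. Push the post from its other side, or grip it from above. A wall shelf hangs 0.64 m above, from x = 0.575 m on.
- lever (a joint): Lever angle, rad. 0 = open at rest: the bar points from the pivot along the nest's -x, turned 0.96 rad from it to the -y side. Grows as the handle swings to the nest (clockwise from above). About 0.93: pad pressing the jar in the V; end stop with no jar 0.99. A spring resists: at the handle 1.5 N open, 5 N closed, 1 N more in motion. Let go, it returns to 0 in about 1 s.
There are look-alikes about, which are no part of the job. What is shaped like the spice_jar but purple, red or turquoise is not meant.

How it is judged:
By the outcome, as a careful person would: the job done as asked, in the order asked, and still so for the second after the job is handed in, with the robot touching nothing.
It also fails if it takes over 64 s, if anything falls off the work surface, if the arm or the gripper's body presses on something with over 40 N, if the wrist force passes 120 N, or if a joint passes its speed limit or range.

## Working session

There is one attempt and no reset: what is moved stays moved. The work goes in short steps, Python scripts to look and compute and a tool call to move; the robot and the scene stay as the last step left them, time stands still between calls to the robot, and variables do not carry over. Pictures are saved under pics/ and viewed, at most 10 in all, crops included, and the job is handed in when it is done.

Besides the shell and the picture viewer there is one more tool, called after "Call:" as name(argument=value, ...), one argument or row to a line, values as JSON. jog_arm: Moves the arm, as the interface text tells. Its arguments: {"type":"object","properties":{"increments":{"type":"array"},"grip_force":{"type":"number"}},"required":["increments"]}

```bash
mkdir -p pics; ls
cat > h.py <<'E'
from bench import ctrl, vision
import numpy as np, cv2
from scipy.spatial.transform import Rotation as R
def ray(im,u,v):
    E=np.array(im["extrinsics"]);d=np.array([(u-im["cx"])/im["fx"],(v-im["cy"])/im["fy"],1.])
    return -E[:3,:3].T@E[:3,3], E[:3,:3].T@d
def onz(im,u,v,z):
    c,d=ray(im,u,v);return c+d*(z-c[2])/d[2]
def proj(im,p):
    E=np.array(im["extrinsics"]);q=E[:3,:3]@np.array(p)+E[:3,3]
    return np.array([im["fx"]*q[0]/q[2]+im["cx"],im["fy"]*q[1]/q[2]+im["cy"]])
def tri(a,pa,b,pb):
    A=[];r=[]
    S=np.zeros((3,3));t=np.zeros(3)
    for im,p in((a,pa),(b,pb)):
        c,d=ray(im,*p);d=d/np.linalg.norm(d);M=np.eye(3)-np.outer(d,d);S+=M;t+=M@c
    return np.linalg.solve(S,t)
E
python3 - <<'E'
from h import *
s=ctrl.get_state();print(s["time"],s["position"],s["tool_rot"],s["grip_width"])
ims={}
for n in("top","side"):
    im=ims[n]=vision.get_image(n)
    print(n,"cam",ray(im,0,0)[0].round(3),im["fx"])
    for t in("spice_jar","nest","lever_handle","lever"):
        try:
            for d in vision.spot_in(n,t)[:5]: print(n,t,np.round(d["bbox"]),round(d["conf"],2))
        except Exception as e: print(n,t,e)
cv2.imwrite("pics/a.png",cv2.resize(ims["top"]["color"],(768,576)))
cv2.imwrite("pics/b.png",cv2.resize(ims["side"]["color"],(768,576)))
E
```

```text
pics
0.0 [0.25163311 0.59872818 0.22146393] [-6.20626841e-01 -3.07939772e+00  2.92192984e-03] 1.0015504958182448
top cam [0.355 0.131 1.231] 469.5675133522753
top spice_jar [122. 155. 150. 183.] 0.94
top spice_jar [108. 220. 132. 242.] 0.79
top spice_jar [164. 153. 186. 181.] 0.71
top spice_jar [142. 234. 170. 252.] 0.62
top nest [267. 172. 363. 246.] 0.94
top lever_handle [311. 179. 368. 231.] 0.71
top lever_handle [145. 237. 171. 253.] 0.51
top lever [313. 179. 366. 233.] 0.81
side cam [0.499 0.979 1.421] 498.5046786642753
side spice_jar [282. 241. 299. 270.] 0.87
side spice_jar [214. 260. 230. 290.] 0.69
side spice_jar [212. 232. 231. 258.] 0.64
side nest [235. 115. 288. 191.] 0.59
side lever_handle [243. 112. 281. 152.] 0.75
side lever [240. 112. 282. 152.] 0.65
```

View pics/a.png

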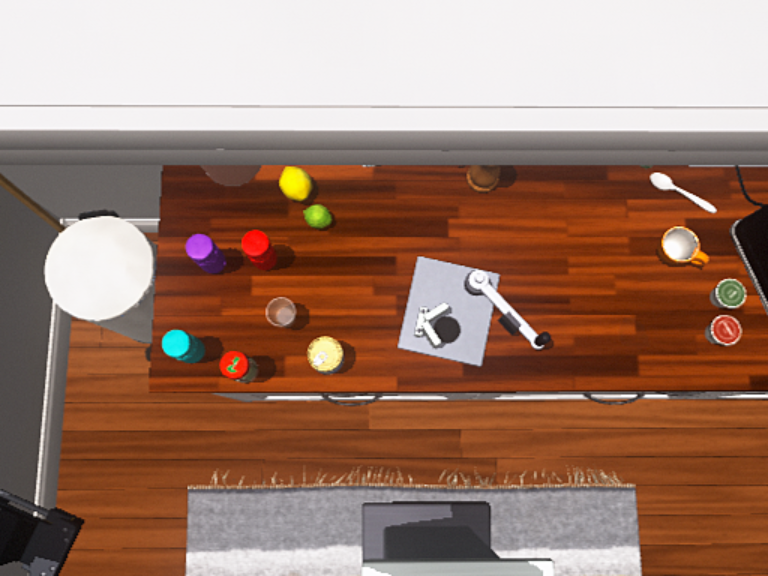

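View pics/b.png

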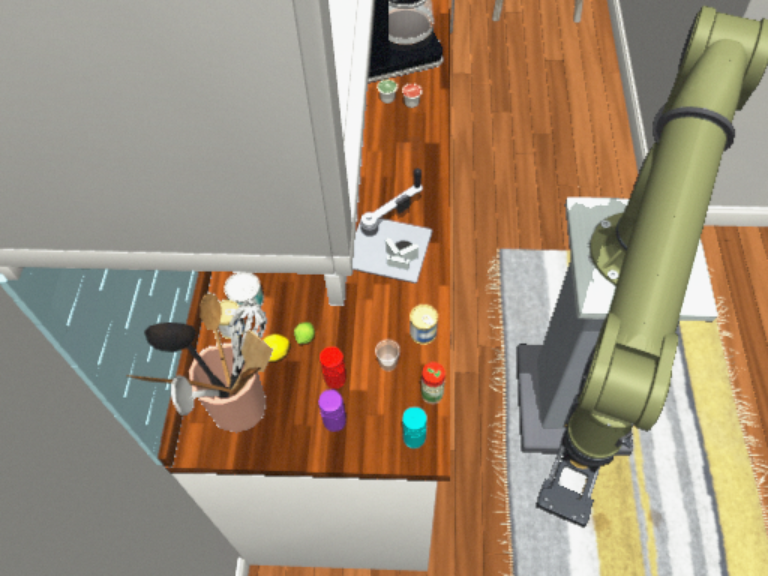

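Four jar-shaped candidates in the top picture (768 px): purple (206,252), red (257,248), turquoise (182,345), and a glass one with a label and red/green cap (236,365). The last stands by the tin (325,354) and the glass (281,312), and it isn't one of the excluded colours, so it fits. I'll confirm it in a crop and measure.

Run:
```python
from h import *
a=vision.get_image("top");b=vision.get_image("side")
c1=cv2.resize(a["color"][215:275,90:190],(600,360),interpolation=cv2.INTER_CUBIC)
c2=cv2.resize(b["color"][225:285,200:300],(0,0),fx=2,fy=2)
c2=cv2.resize(a["color"][160:250,255:375],(800,600),interpolation=cv2.INTER_CUBIC)
cv2.imwrite("pics/c.png",c1);cv2.imwrite("pics/d.png",c2)
print("jar",onz(a,157.5,243,.106), tri(a,(157,243),b,(288.5,246)))
n=onz(a,298,220.7,.012);p=onz(a,319,186.5,.06);h=onz(a,361,227,.115)
print(n,p,h,"tin",onz(a,217,236,.072),"glass",onz(a,187,208,.063))
for k in("top","side"):
  for d in vision.spot_in(k,"spice_jar"):print(k,d)
```

```text
jar [0.46532028 0.35715834 0.106     ] [0.46611762 0.35742632 0.10961558]
[0.53161686 0.01064661 0.012     ] [ 0.61281993 -0.04030903  0.06      ] [ 0.50092728 -0.13040088  0.115     ] tin [0.48538532 0.21796648 0.072     ] glass [0.55741253 0.29494679 0.063     ]
top {'bbox': [110.5, 220.1, 132.4, 243.0], 'conf': 0.77}
top {'bbox': [145.4, 234.3, 169.8, 255.2], 'conf': 0.6}
top {'bbox': [313.0, 176.0, 365.3, 233.9], 'conf': 0.6}
top {'bbox': [122.1, 154.7, 151.3, 183.1], 'conf': 0.58}
top {'bbox': [161.4, 154.0, 186.4, 182.8], 'conf': 0.57}
side {'bbox': [212.9, 234.0, 229.1, 258.7], 'conf': 0.92}
side {'bbox': [268.9, 275.3, 281.7, 299.7], 'conf': 0.76}
side {'bbox': [216.0, 259.6, 233.2, 287.9], 'conf': 0.73}
side {'bbox': [282.9, 240.0, 298.1, 267.2], 'conf': 0.64}
```

View pics/c.png

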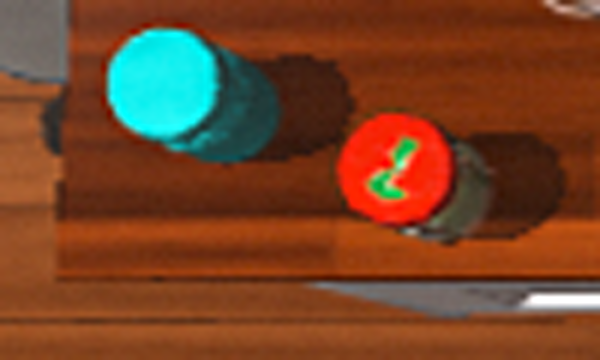

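View pics/d.png

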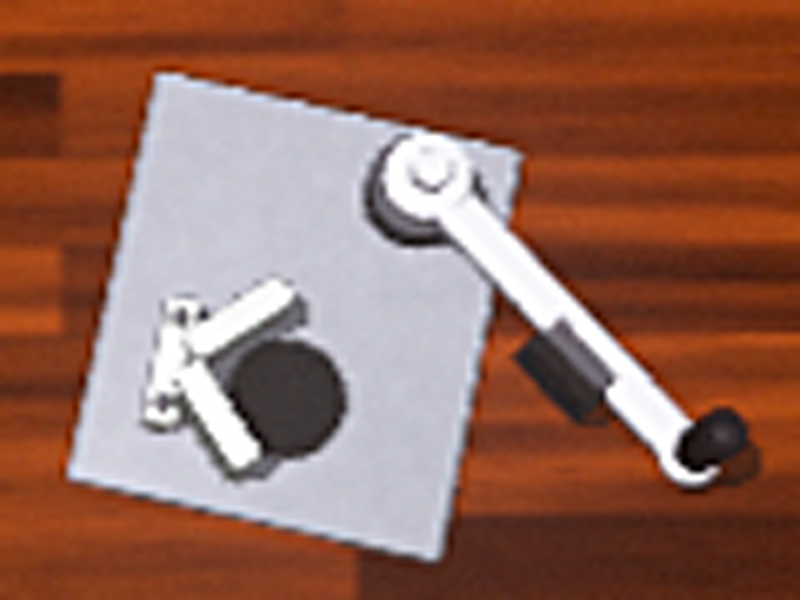

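Crop c confirms a glass jar with a label and a red cap bearing a green mark, cap centre at crop (395,168), i.e. top px (155.8,243). In crop d the disc is at (288,398), the pivot at (432,172) and the handle top at (722,430). The pad side faces the nest.

```bash
cat >> h.py <<'E'
def rel(p,s=None):
    s=s or ctrl.get_state()
    return (R.from_rotvec(s["tool_rot"]).as_matrix().T@(np.array(p)-np.array(s["position"]))*1000).round(1)
E
python3 - <<'E'
from h import *
a=vision.get_image("top");b=vision.get_image("side")
f=lambda x,y:(x/6.667+255-.4,y/6.667+160-.4)
def cent(im,box):
    l,t,r,bt=box;c=im["color"][t:bt,l:r].astype(int)
    m=(c[...,2]>170)&(c[...,1]<90)&(c[...,0]<80)
    y,x=np.nonzero(m);print("blob",m.sum(),x.min()+l,x.max()+l,y.min()+t,y.max()+t);return ((x.min()+x.max())/2+l,(y.min()+y.max())/2+t)
ct=cent(a,(142,230,172,258));cs=cent(b,(278,236,302,260))
print("jar",onz(a,*ct,.106),cs,proj(b,onz(a,*ct,.106)))
n=onz(a,*f(288,398),.012);p=onz(a,*f(432,172),.064);h=onz(a,*f(722,428),.115)
print("n,p,h",n.round(4),p.round(4),h.round(4),np.linalg.norm((h-p)[:2]))
c=[onz(a,*f(*q),.012) for q in((160,73),(523,153),(440,560),(70,478))]
e=[c[0]-c[3],c[1]-c[2]];print("yaw edges",[np.arctan2(v[1],v[0]) for v in e], np.arctan2(*(c[0]-c[1])[[1,0]])-np.pi/2)
yaw=np.mean([np.arctan2(v[1],v[0]) for v in e])
print("pivot pred",n[:2]+R.from_euler("z",yaw).as_matrix()[:2,:2]@[.09,-.033])
print("lever dir",np.arctan2(*(h-p)[[1,0]]), "pred", yaw+np.pi+.96-2*np.pi)
s=ctrl.get_state();print(R.from_rotvec(s["tool_rot"]).as_matrix().round(3))
j=onz(a,*ct,.106);print("rel above jar",rel([j[0],j[1],.2]), "turq",onz(a,118,229,.106)-j)
E
```

```text
blob 258 146 171 234 256
blob 152 280 296 240 257
jar [0.46053576 0.35460637 0.106     ] (np.float64(288.0), np.float64(248.5)) [290.79699482 245.78657947]
n,p,h [0.5353 0.0111 0.012 ] [ 0.6148 -0.0408  0.064 ] [ 0.5087 -0.1353  0.115 ] 0.14212774644844306
yaw edges [np.float64(-0.2251696766312433), np.float64(-0.23085119950663177)] -0.22523476598510506
pivot pred [ 0.61554821 -0.04138984]
lever dir -2.414109100565926 pred -2.4096030916587305
[[-0.922  0.387  0.   ]
 [ 0.387  0.922  0.   ]
 [-0.     0.    -1.   ]]
rel above jar [-287.2 -144.7   22.6] turq [0.03876056 0.09822881 0.        ]
```

Call:
jog_arm(
  increments=[
    {"tx":-35,"ty":-16,"tz":0,"gripper":1},
    {"tx":-70,"ty":-33,"tz":0,"gripper":1},
    {"tx":-105,"ty":-50,"tz":0,"gripper":1},
    {"tx":-140,"ty":-66,"tz":0,"gripper":1},
    {"tx":-175,"ty":-82,"tz":0,"gripper":1},
  ],
)

```text
validation failed for argument at $.in...
```

Call:
jog_arm(
  increments=[
    {"tx":-30,"ty":-14,"tz":5,"gripper":1},
    {"tx":-60,"ty":-28,"tz":12,"gripper":1},
    {"tx":-90,"ty":-42,"tz":20,"gripper":1},
    {"tx":-110,"ty":-52,"tz":22,"gripper":1},
    {"tx":-115,"ty":-54,"tz":22,"gripper":1},
  ],
)

```text
validation failed for argument at $.in...
```

Run:
```python
from h import *
w=vision.get_image("wrist");s=ctrl.get_state();print(s["time"],s["position"],s["tool_rot"],s["ft_force"])
print("proj",proj(w,[.466,.361,.106]),"cam",ray(w,0,0)[0])
for d in vision.spot_in("wrist","spice_jar"):print(d)
cv2.imwrite("pics/e.png",w["color"])
```

```text
0.85 [0.25183458 0.59925972 0.22261258] [6.20725578e-01 3.07959478e+00 1.53746609e-04] [-0.49941317  0.21461714 -0.0981963 ]
proj [126.29517986 454.79405311] cam [0.18789676 0.62577727 0.38347466]
```

View pics/e.png

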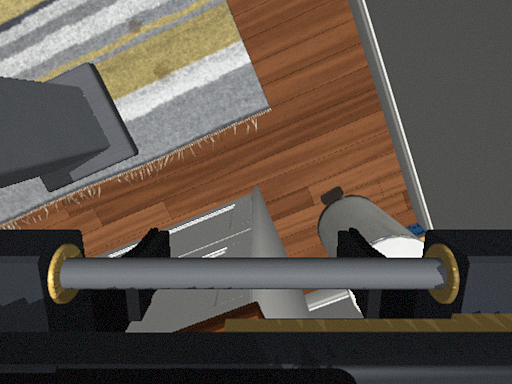

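Both moves were refused, so the arm hasn't moved. Picture e shows only the floor and the gripper between the fingers, no jar. I'll resend with every field filled in.

Call:
jog_arm(
  increments=[
    {"tx":-35,"ty":-16,"tz":0,"wx":0,"wy":0,"wz":0,"gripper":1},
    {"tx":-70,"ty":-33,"tz":0,"wx":0,"wy":0,"wz":0,"gripper":1},
    {"tx":-105,"ty":-50,"tz":0,"wx":0,"wy":0,"wz":0,"gripper":1},
    {"tx":-140,"ty":-66,"tz":0,"wx":0,"wy":0,"wz":0,"gripper":1},
    {"tx":-175,"ty":-82,"tz":0,"wx":0,"wy":0,"wz":0,"gripper":1},
  ],
)

```text
time: 1.32
position: [0.3824, 0.4544, 0.2228]
tool_rot: [0.62, 3.079, 0.001]
ft_force: [0.7, 1.0, 0.8]
grip_width: 1.0
grip_force: 0.0
```

Call:
jog_arm(
  increments=[
    {"tx":-30,"ty":-14,"tz":5,"wx":0,"wy":0,"wz":0,"gripper":1},
    {"tx":-60,"ty":-28,"tz":12,"wx":0,"wy":0,"wz":0,"gripper":1},
    {"tx":-90,"ty":-42,"tz":20,"wx":0,"wy":0,"wz":0,"gripper":1},
    {"tx":-110,"ty":-52,"tz":22,"wx":0,"wy":0,"wz":0,"gripper":1},
    {"tx":-115,"ty":-54,"tz":22,"wx":0,"wy":0,"wz":0,"gripper":1},
  ],
)

```text
time: 1.73
position: [0.4701, 0.3561, 0.1999]
tool_rot: [0.632, 3.076, -0.004]
ft_force: [-0.6, -0.5, 0.6]
grip_width: 1.003
grip_force: 0.0
```

Run:
```python
from h import *
w=vision.get_image("wrist");s=ctrl.get_state();print(s["time"],s["position"],s["tool_rot"])
print("proj",proj(w,[.466,.361,.106]),"cam",ray(w,0,0)[0])
for d in vision.spot_in("wrist","spice_jar"):print(d)
m=cv2.inRange(w["color"],(0,0,170),(70,70,255));n,l,st,c=cv2.connectedComponentsWithStats(m)
for i in range(1,n):
  if st[i,4]>200:print(st[i],c[i],onz(w,*c[i],.106))
cv2.imwrite("pics/f.png",w["color"])
```

```text
1.7833 [0.46933022 0.35775977 0.20042205] [ 6.30308012e-01  3.07645328e+00 -2.04454237e-03]
proj [257.32478123 193.00393803] cam [0.40616861 0.3835993  0.36066601]
{'bbox': [332.3, 147.0, 416.3, 215.4], 'conf': 0.83}
{'bbox': [288.4, 313.1, 314.6, 319.8], 'conf': 0.68}
{'bbox': [352.2, 297.0, 361.5, 319.4], 'conf': 0.59}
{'bbox': [231.0, 150.5, 286.0, 218.8], 'conf': 0.57}
```

View pics/f.png

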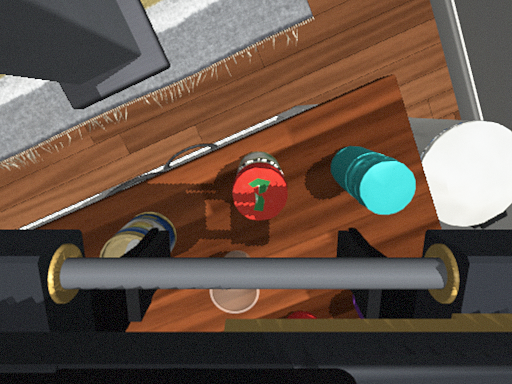

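Picture f shows the labelled red-and-green-capped jar, centre (260,193), against a prediction of (257,193). That is about 2 mm off and puts the jar between the fingers. Going down onto the cap.

Call:
jog_arm(
  increments=[
    {"tx":2,"ty":2,"tz":10,"wx":0,"wy":0,"wz":0,"gripper":1},
    {"tx":4,"ty":3,"tz":40,"wx":0,"wy":0,"wz":0,"gripper":1},
    {"tx":4,"ty":3,"tz":75,"wx":0,"wy":0,"wz":0,"gripper":1},
    {"tx":4,"ty":3,"tz":105,"wx":0,"wy":0,"wz":0,"gripper":1},
    {"tx":4,"ty":3,"tz":124,"wx":0,"wy":0,"wz":0,"gripper":1},
  ],
)

```text
time: 2.25
position: [0.4601, 0.3674, 0.0727]
tool_rot: [-0.613, -3.077, 0.004]
ft_force: [-1.3, -1.0, 0.1]
grip_width: 1.003
grip_force: 0.0
```

Call:
jog_arm(
  increments=[
    {"tx":0,"ty":0,"tz":0,"wx":0,"wy":0,"wz":0,"gripper":0.8},
    {"tx":0,"ty":0,"tz":0,"wx":0,"wy":0,"wz":0,"gripper":0.6},
    {"tx":0,"ty":0,"tz":0,"wx":0,"wy":0,"wz":0,"gripper":0.3},
    {"tx":0,"ty":0,"tz":0,"wx":0,"wy":0,"wz":0,"gripper":0.3},
    {"tx":0,"ty":0,"tz":0,"wx":0,"wy":0,"wz":0,"gripper":0.3},
  ],
  grip_force=20,
)

```text
time: 2.67
position: [0.4648, 0.3671, 0.0785]
tool_rot: [0.62, 3.078, 0.005]
ft_force: [0.2, -0.2, 1.4]
grip_width: 0.703
grip_force: 0.0
```

Call:
jog_arm(
  increments=[
    {"tx":0,"ty":0,"tz":0,"wx":0,"wy":0,"wz":0,"gripper":0.3},
    {"tx":0,"ty":0,"tz":0,"wx":0,"wy":0,"wz":0,"gripper":0.3},
    {"tx":0,"ty":0,"tz":0,"wx":0,"wy":0,"wz":0,"gripper":0.3},
    {"tx":0,"ty":0,"tz":0,"wx":0,"wy":0,"wz":0,"gripper":0.3},
    {"tx":0,"ty":0,"tz":0,"wx":0,"wy":0,"wz":0,"gripper":0.3},
  ],
  grip_force=20,
)

```text
time: 3.08
position: [0.4644, 0.3659, 0.0772]
tool_rot: [0.621, 3.079, 0.001]
ft_force: [-0.4, -0.4, 3.2]
grip_width: 0.5
grip_force: 20.0
```

Call:
jog_arm(
  increments=[
    {"tx":0,"ty":0,"tz":-10,"wx":0,"wy":0,"wz":0,"gripper":0.3},
    {"tx":0,"ty":0,"tz":-35,"wx":0,"wy":0,"wz":0,"gripper":0.3},
    {"tx":0,"ty":0,"tz":-65,"wx":0,"wy":0,"wz":0,"gripper":0.3},
    {"tx":0,"ty":0,"tz":-90,"wx":0,"wy":0,"wz":0,"gripper":0.3},
    {"tx":0,"ty":0,"tz":-103,"wx":0,"wy":0,"wz":0,"gripper":0.3},
  ],
)

```text
time: 3.5
position: [0.465, 0.3668, 0.1833]
tool_rot: [0.62, 3.077, 0.006]
ft_force: [0.2, 0.0, -0.2]
grip_width: 0.504
grip_force: 20.0
```

Run:
```python
from h import *
w=vision.get_image("wrist");b=vision.get_image("side");s=ctrl.get_state();print(s["time"],s["position"],s["tool_rot"],s["grip_width"],s["ft_force"])
T=R.from_rotvec(s["tool_rot"]).as_matrix();print(T.round(3))
print("rel nest",rel([.5353,.0111,.18]))
print("tool-centre cap proj side",proj(b,np.array(s["position"])))
o=np.vstack([w["color"],cv2.resize(b["color"][200:300,230:330],(384,384)).repeat(1,0)[:, :384].copy() if 0 else w["color"][:0]])
c=cv2.resize(b["color"][180:300,220:340],(288,384))
cv2.imwrite("pics/g.png",np.hstack([w["color"],c]))
```

```text
3.6 [0.4652348  0.36693818 0.18237608] [0.62016641 3.07662692 0.00676427] 0.5062266174109035 [-0.13449057  0.4989304  -1.30925834]
[[-0.922  0.387  0.004]
 [ 0.387  0.922  0.004]
 [-0.002  0.005 -1.   ]]
rel nest [-202.4 -300.9    1.4]
tool-centre cap proj side [289.94452026 237.84743752]
```

View pics/g.png

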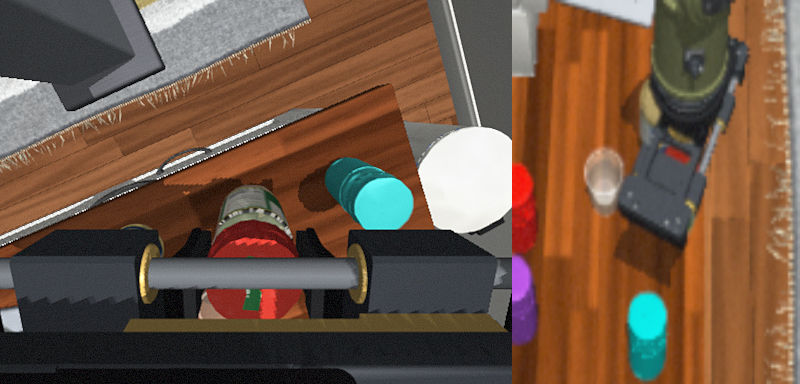

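Picture g shows the jar held upright by its cap, roughly at image column 250, between the fingers. The tin, glass and turquoise jar are undisturbed. Carrying it to the nest.

Call:
jog_arm(
  increments=[
    {"tx":-10,"ty":-15,"tz":0,"wx":0,"wy":0,"wz":0,"gripper":0.3},
    {"tx":-27,"ty":-40,"tz":0,"wx":0,"wy":0,"wz":0,"gripper":0.3},
    {"tx":-47,"ty":-70,"tz":0,"wx":0,"wy":0,"wz":0,"gripper":0.3},
    {"tx":-67,"ty":-100,"tz":0,"wx":0,"wy":0,"wz":0,"gripper":0.3},
    {"tx":-87,"ty":-130,"tz":0,"wx":0,"wy":0,"wz":0,"gripper":0.3},
  ],
)

```text
time: 4.02
position: [0.4926, 0.2103, 0.1772]
tool_rot: [-0.619, -3.077, 0.004]
ft_force: [1.8, -0.4, -1.7]
grip_width: 0.505
grip_force: 20.0
```

Call:
jog_arm(
  increments=[
    {"tx":-20,"ty":-30,"tz":0,"wx":0,"wy":0,"wz":0,"gripper":0.3},
    {"tx":-40,"ty":-60,"tz":0,"wx":0,"wy":0,"wz":0,"gripper":0.3},
    {"tx":-60,"ty":-90,"tz":0,"wx":0,"wy":0,"wz":0,"gripper":0.3},
    {"tx":-80,"ty":-120,"tz":0,"wx":0,"wy":0,"wz":0,"gripper":0.3},
    {"tx":-95,"ty":-140,"tz":0,"wx":0,"wy":0,"wz":0,"gripper":0.3},
  ],
)

```text
time: 4.43
position: [0.526, 0.042, 0.1775]
tool_rot: [-0.625, -3.076, 0.004]
ft_force: [1.0, -0.9, -2.5]
grip_width: 0.499
grip_force: 20.0
```

Call:
jog_arm(
  increments=[
    {"tx":-10,"ty":-14,"tz":0,"wx":0,"wy":0,"wz":0,"gripper":0.3},
    {"tx":-17,"ty":-26,"tz":0,"wx":0,"wy":0,"wz":0,"gripper":0.3},
    {"tx":-20,"ty":-31,"tz":0,"wx":0,"wy":0,"wz":0,"gripper":0.3},
    {"tx":-20,"ty":-31,"tz":0,"wx":0,"wy":0,"wz":0,"gripper":0.3},
    {"tx":-20,"ty":-31,"tz":0,"wx":0,"wy":0,"wz":0,"gripper":0.3},
  ],
)

```text
time: 4.85
position: [0.5329, 0.0109, 0.1784]
tool_rot: [-0.62, -3.078, 0.0]
ft_force: [-0.4, 0.8, -2.0]
grip_width: 0.501
grip_force: 20.0
```

Run:
```python
from h import *
w=vision.get_image("wrist");s=ctrl.get_state();print(s["time"],s["position"],s["tool_rot"],s["grip_width"],s["ft_force"])
T=R.from_rotvec(s["tool_rot"]).as_matrix();P=np.array(s["position"])
print("rel nest",rel([.5353,.0111,.16]))
for x,y,z in((.021,0,.077),(0,.021,.077),(0,-.021,.077),(0.0225,0,.008)):print((x,y,z),proj(w,P+T@[x,y,z]))
print("disc proj",proj(w,[.5353,.0111,.012]))
c=cv2.resize(w["color"][100:330,110:400],(757,600))
cv2.imwrite("pics/i.png",c)
```

```text
4.9 [0.53301675 0.01151711 0.17866777] [-6.18067948e-01 -3.07859175e+00 -3.15597092e-04] 0.5022421971944211 [ 0.87415637  0.23969336 -0.80061905]
rel nest [-2.3  0.5 18.7]
(0.021, 0, 0.077) [254.26522618 178.3006055 ]
(0, 0.021, 0.077) [282.70683742 206.14313697]
(0, -0.021, 0.077) [225.88222022 206.2510422 ]
(0.0225, 0, 0.008) [254.74320941 201.69023911]
disc proj [254.4775494  183.60401512]
```

View pics/i.png

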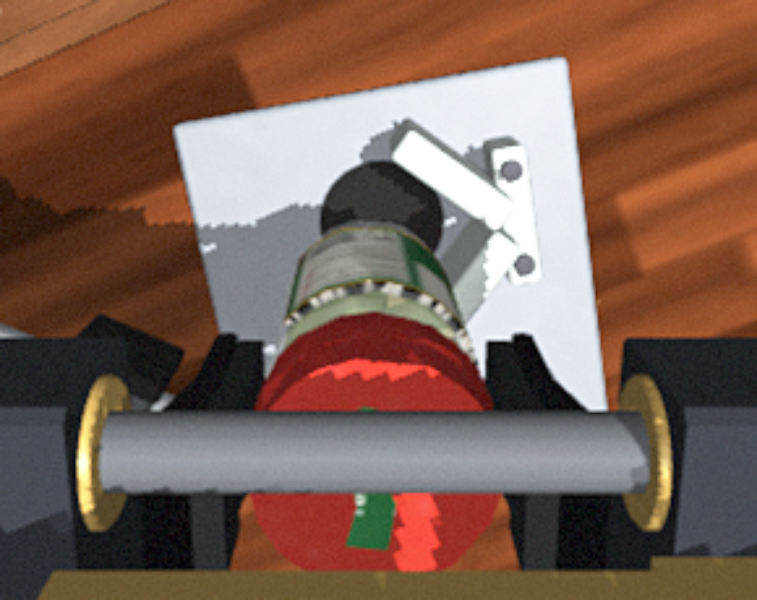

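Run:
```python
from h import *
w=vision.get_image("wrist");s=ctrl.get_state()
T=R.from_rotvec(s["tool_rot"]).as_matrix();P=np.array(s["position"]);print(P)
for xo in(0,-.005):
  for h,r in((0,.021),(.085,.0225),(.106,.0225)):print(xo,h,proj(w,P+T@[xo+r,0,.0772-h]).round(1),proj(w,P+T@[xo,r,.0772-h]).round(1))
g=cv2.cvtColor(w["color"],cv2.COLOR_BGR2GRAY)
m=cv2.inRange(g[140:200,225:290],0,55);n,l,st,c=cv2.connectedComponentsWithStats(m);i=1+st[1:,4].argmax();print(st[i],"+225,140")
c=w["color"][140:250,205:305];cv2.imwrite("pics/k.png",cv2.resize(c,(546,600),interpolation=cv2.INTER_CUBIC))
e=lambda x,y:onz(w,x,y,.012)
print(onz(w,256.4,183.6,.012))
```

```text
[0.53315381 0.01176612 0.17892922]
0 0 [253.7 178.4] [282.1 206.3]
0 0.085 [254.1 210.8] [299.7 254.3]
0 0.106 [254.3 225.5] [306.2 274.5]
-0.005 0 [253.7 185.2] [282.  212.7]
-0.005 0.085 [254.1 220.7] [299.3 263.6]
-0.005 0.106 [254.3 236.8] [305.8 284.9]
[  7  22  47  38 660] +225,140
[0.5363245  0.01355557 0.012     ]
```

View pics/k.png

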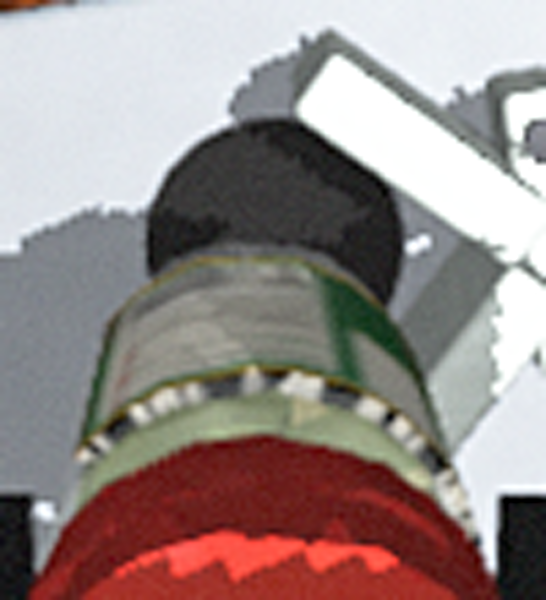

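Picture k: disc spans crop columns 147–403 with its top edge at row 120. The jar's bottom front edge is at row 245 and the cap rim at row 437. The jar is therefore upright, held about 5 mm towards tool −x, and needs about (+2,+1) mm. Lowering.

Call:
jog_arm(
  increments=[
    {"tx":2,"ty":1,"tz":10,"wx":0,"wy":0,"wz":0,"gripper":0.3},
    {"tx":2,"ty":1,"tz":30,"wx":0,"wy":0,"wz":0,"gripper":0.3},
    {"tx":2,"ty":1,"tz":55,"wx":0,"wy":0,"wz":0,"gripper":0.3},
    {"tx":2,"ty":1,"tz":75,"wx":0,"wy":0,"wz":0,"gripper":0.3},
    {"tx":2,"ty":1,"tz":84,"wx":0,"wy":0,"wz":0,"gripper":0.3},
  ],
)

```text
time: 5.37
position: [0.5297, 0.0128, 0.0921]
tool_rot: [-0.617, -3.076, 0.002]
ft_force: [-1.1, 0.5, -1.6]
grip_width: 0.503
grip_force: 20.0
```

Call:
jog_arm(
  increments=[
    {"tx":0,"ty":0,"tz":0,"wx":0,"wy":0,"wz":0,"gripper":0.3},
    {"tx":0,"ty":0,"tz":1,"wx":0,"wy":0,"wz":0,"gripper":0.3},
    {"tx":0,"ty":0,"tz":2,"wx":0,"wy":0,"wz":0,"gripper":0.3},
    {"tx":0,"ty":0,"tz":3,"wx":0,"wy":0,"wz":0,"gripper":0.3},
    {"tx":0,"ty":0,"tz":3,"wx":0,"wy":0,"wz":0,"gripper":0.3},
  ],
)

```text
time: 5.78
position: [0.5329, 0.0119, 0.0935]
tool_rot: [0.62, 3.078, 0.001]
ft_force: [-0.9, 0.7, -0.7]
grip_width: 0.505
grip_force: 20.0
```

Call:
jog_arm(
  increments=[
    {"tx":0,"ty":0,"tz":1,"wx":0,"wy":0,"wz":0,"gripper":0.3},
    {"tx":0,"ty":0,"tz":1.5,"wx":0,"wy":0,"wz":0,"gripper":0.3},
    {"tx":0,"ty":0,"tz":2,"wx":0,"wy":0,"wz":0,"gripper":0.3},
    {"tx":0,"ty":0,"tz":2,"wx":0,"wy":0,"wz":0,"gripper":0.3},
    {"tx":0,"ty":0,"tz":2,"wx":0,"wy":0,"wz":0,"gripper":0.3},
  ],
)

```text
time: 6.2
position: [0.5321, 0.0118, 0.0906]
tool_rot: [0.621, 3.08, 0.0]
ft_force: [0.0, -0.0, -0.7]
grip_width: 0.503
grip_force: 20.0
```

Call:
jog_arm(
  increments=[
    {"tx":0,"ty":0,"tz":1,"wx":0,"wy":0,"wz":0,"gripper":0.3},
    {"tx":0,"ty":0,"tz":1,"wx":0,"wy":0,"wz":0,"gripper":0.3},
    {"tx":0,"ty":0,"tz":1,"wx":0,"wy":0,"wz":0,"gripper":0.3},
    {"tx":0,"ty":0,"tz":1,"wx":0,"wy":0,"wz":0,"gripper":0.3},
    {"tx":0,"ty":0,"tz":1,"wx":0,"wy":0,"wz":0,"gripper":0.3},
  ],
)

```text
time: 6.62
position: [0.5322, 0.0118, 0.0896]
tool_rot: [0.621, 3.08, 0.0]
ft_force: [-1.1, 0.1, -1.6]
grip_width: 0.506
grip_force: 20.0
```

Call:
jog_arm(
  increments=[
    {"tx":0,"ty":0,"tz":0.5,"wx":0,"wy":0,"wz":0,"gripper":0.3},
    {"tx":0,"ty":0,"tz":1,"wx":0,"wy":0,"wz":0,"gripper":0.3},
    {"tx":0,"ty":0,"tz":1,"wx":0,"wy":0,"wz":0,"gripper":0.3},
    {"tx":0,"ty":0,"tz":1,"wx":0,"wy":0,"wz":0,"gripper":0.3},
    {"tx":0,"ty":0,"tz":1,"wx":0,"wy":0,"wz":0,"gripper":0.3},
  ],
)

```text
time: 7.03
position: [0.5326, 0.0116, 0.0892]
tool_rot: [0.621, 3.079, 0.0]
ft_force: [-1.1, -0.7, 4.9]
grip_width: 0.503
grip_force: 20.0
```

Call:
jog_arm(
  increments=[
    {"tx":0,"ty":0,"tz":0.5,"wx":0,"wy":0,"wz":0,"gripper":0.3},
    {"tx":0,"ty":0,"tz":1,"wx":0,"wy":0,"wz":0,"gripper":0.3},
    {"tx":0,"ty":0,"tz":1,"wx":0,"wy":0,"wz":0,"gripper":0.3},
    {"tx":0,"ty":0,"tz":1,"wx":0,"wy":0,"wz":0,"gripper":0.3},
    {"tx":0,"ty":0,"tz":1,"wx":0,"wy":0,"wz":0,"gripper":0.3},
  ],
)

```text
time: 7.45
position: [0.5332, 0.0114, 0.0892]
tool_rot: [0.621, 3.077, 0.001]
ft_force: [-1.7, -0.6, 10.0]
grip_width: 0.509
grip_force: 20.0
```

Call:
jog_arm(
  increments=[
    {"tx":0,"ty":0,"tz":-1,"wx":0,"wy":0,"wz":0,"gripper":0.3},
    {"tx":0,"ty":0,"tz":-1,"wx":0,"wy":0,"wz":0,"gripper":0.55},
    {"tx":0,"ty":0,"tz":-1,"wx":0,"wy":0,"wz":0,"gripper":0.65},
    {"tx":0,"ty":0,"tz":-1,"wx":0,"wy":0,"wz":0,"gripper":0.8},
    {"tx":0,"ty":0,"tz":-1,"wx":0,"wy":0,"wz":0,"gripper":0.9},
  ],
)

```text
time: 7.87
position: [0.5318, 0.012, 0.088]
tool_rot: [-0.62, -3.079, 0.0]
ft_force: [-0.6, -0.3, -0.3]
grip_width: 0.697
grip_force: 0.0
```

Call:
jog_arm(
  increments=[
    {"tx":0,"ty":0,"tz":0,"wx":0,"wy":0,"wz":0,"gripper":1},
    {"tx":0,"ty":0,"tz":0,"wx":0,"wy":0,"wz":0,"gripper":1},
    {"tx":0,"ty":0,"tz":-10,"wx":0,"wy":0,"wz":0,"gripper":1},
    {"tx":0,"ty":0,"tz":-30,"wx":0,"wy":0,"wz":0,"gripper":1},
    {"tx":0,"ty":0,"tz":-50,"wx":0,"wy":0,"wz":0,"gripper":1},
  ],
)

```text
time: 8.28
position: [0.5316, 0.0117, 0.1391]
tool_rot: [-0.621, -3.078, 0.001]
ft_force: [0.2, 0.4, 0.6]
grip_width: 0.981
grip_force: 0.0
```

Call:
jog_arm(
  increments=[
    {"tx":0,"ty":0,"tz":-25,"wx":0,"wy":0,"wz":0,"gripper":1},
    {"tx":0,"ty":0,"tz":-50,"wx":0,"wy":0,"wz":0,"gripper":1},
    {"tx":0,"ty":0,"tz":-75,"wx":0,"wy":0,"wz":0,"gripper":1},
    {"tx":0,"ty":0,"tz":-80,"wx":0,"wy":0,"wz":0,"gripper":1},
    {"tx":0,"ty":0,"tz":-80,"wx":0,"wy":0,"wz":0,"gripper":1},
  ],
)

```text
time: 8.7
position: [0.5336, 0.0118, 0.2215]
tool_rot: [0.62, 3.075, 0.003]
ft_force: [0.7, 0.9, -0.9]
grip_width: 1.001
grip_force: 0.0
```

Run:
```python
from h import *
w=vision.get_image("wrist");s=ctrl.get_state();print(s["time"],s["position"],s["joint_positions"],s["grip_width"])
print("cap top proj",proj(w,[.5362,.0115,.118]),"disc",proj(w,[.5362,.0115,.012]),"handle",proj(w,[.5087,-.1353,.115]))
cv2.imwrite("pics/l.png",w["color"])
# plan: pivot, post positions
p=np.array([.6155,-.041]);a0=-2.41
for q in(0,.2,.4,.6,.8,.93): 
  a=a0-q;print(q,(p+.145*np.array([np.cos(a),np.sin(a)])).round(4), "push dir",np.round([np.sin(a),-np.cos(a)],3))
```

```text
8.75 [0.53259089 0.01178653 0.21953238] [-0.43218415  0.06715217  0.37915619  1.76118594 -0.02612628  1.31609816
  1.12565032] 0.9996520797421904
cap top proj [253.7807379  199.56094941] disc [253.25326893 174.62345271] handle [ 81.95529056 234.68288449]
0 [ 0.5076 -0.1379] push dir [-0.668  0.744]
0.2 [ 0.4905 -0.1145] push dir [-0.507  0.862]
0.4 [ 0.4784 -0.0882] push dir [-0.326  0.946]
0.6 [ 0.4718 -0.06  ] push dir [-0.131  0.991]
0.8 [ 0.4708 -0.0311] push dir [0.068 0.998]
0.93 [ 0.4733 -0.0124] push dir [0.197 0.98 ]
```

View pics/l.png

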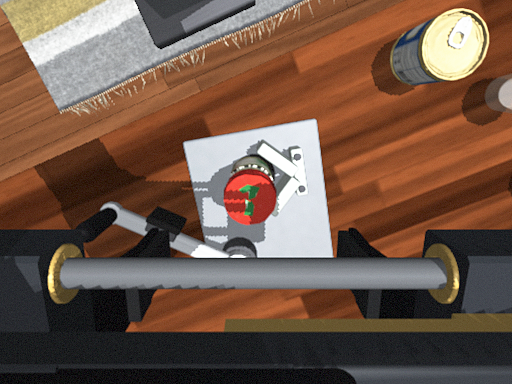

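Picture l: the jar stands upright on the disc, cap (250,197), predicted (254,199). The V is free at (285,175), and the lever is still open with its handle at (95,220). Next I go behind the post with closed fingers, turned square to it.

Call:
jog_arm(
  increments=[
    {"tx":-7,"ty":-16,"tz":0,"wx":0,"wy":0,"wz":-0.1,"gripper":0.8},
    {"tx":-14,"ty":-33,"tz":0,"wx":0,"wy":0,"wz":-0.22,"gripper":0.5},
    {"tx":-21,"ty":-49,"tz":0,"wx":0,"wy":0,"wz":-0.34,"gripper":0},
    {"tx":-28,"ty":-65,"tz":0,"wx":0,"wy":0,"wz":-0.46,"gripper":0},
    {"tx":-35,"ty":-81,"tz":0,"wx":0,"wy":0,"wz":-0.58,"gripper":0},
  ],
)

```text
time: 9.17
position: [0.5319, -0.0771, 0.2168]
tool_rot: [0.295, -3.125, -0.0]
ft_force: [-0.2, -0.1, 0.2]
grip_width: 0.704
grip_force: 0.0
```

Run:
```python
from h import *
s=ctrl.get_state();print(s["time"],s["position"],s["tool_rot"],s["joint_positions"],s["grip_width"])
T=R.from_rotvec(s["tool_rot"]).as_matrix();print(np.arctan2(T[1,1],T[0,1]),rel([.5347,-.1663,.2]))
```

```text
9.1667 [ 0.53189716 -0.07711411  0.21677245] [ 2.94988154e-01 -3.12460235e+00 -3.99342939e-04] [-0.31537236  0.08418695  0.43591481  1.7518976  -0.03627172  1.31659108
  1.88747483] 0.704483856792495
1.7590539518987027 [ 13.9 -88.1  16.8]
```

Call:
jog_arm(
  increments=[
    {"tx":3,"ty":-18,"tz":0,"wx":0,"wy":0,"wz":-0.1,"gripper":0},
    {"tx":6,"ty":-38,"tz":0,"wx":0,"wy":0,"wz":-0.2,"gripper":0},
    {"tx":9,"ty":-58,"tz":0,"wx":0,"wy":0,"wz":-0.3,"gripper":0},
    {"tx":12,"ty":-78,"tz":0,"wx":0,"wy":0,"wz":-0.4,"gripper":0},
    {"tx":14,"ty":-88,"tz":0,"wx":0,"wy":0,"wz":-0.4,"gripper":0},
  ],
)

```text
time: 9.58
position: [0.5338, -0.1683, 0.217]
tool_rot: [0.9, -3.007, 0.0]
ft_force: [0.3, -0.8, -0.8]
grip_width: 0.322
grip_force: 0.0
```

Call:
jog_arm(
  increments=[
    {"tx":0,"ty":0,"tz":0,"wx":0,"wy":0,"wz":0,"gripper":0},
    {"tx":0,"ty":0,"tz":10,"wx":0,"wy":0,"wz":0,"gripper":0},
    {"tx":0,"ty":0,"tz":25,"wx":0,"wy":0,"wz":0,"gripper":0},
    {"tx":0,"ty":0,"tz":40,"wx":0,"wy":0,"wz":0,"gripper":0},
    {"tx":0,"ty":0,"tz":55,"wx":0,"wy":0,"wz":0,"gripper":0},
  ],
)

```text
time: 10.0
position: [0.5351, -0.163, 0.1618]
tool_rot: [0.903, -3.009, -0.003]
ft_force: [0.7, -0.3, 0.5]
grip_width: 0.019
grip_force: 0.0
```

Run:
```python
from h import *
w=vision.get_image("wrist");a=vision.get_image("top")
s=ctrl.get_state();print(s["time"],s["position"],s["tool_rot"],s["joint_positions"],s["grip_width"],s["ft_force"])
T=R.from_rotvec(s["tool_rot"]).as_matrix();print(np.arctan2(T[1,1],T[0,1]),rel([.508,-.1365,.115]))
print("post top proj",proj(w,[.508,-.1365,.115]),proj(w,[.508,-.1365,.054]),"tcp",proj(w,s["position"]))
cv2.imwrite("pics/m.png",np.hstack([w["color"],cv2.resize(a["color"][150:262,252:336+0],(288,384))]))
```

```text
10.1 [ 0.53322045 -0.16260148  0.15995816] [ 0.90184131 -3.00379295 -0.0058047 ] [-0.18625868  0.17739104  0.48568246  1.77786011 -0.08816715  1.21428509
  2.47844096] 0.007272879077329553 [-0.15611206  0.20072715 -0.08356577]
2.154129303823657 [ 6.5 35.4 45.2]
post top proj [310.8966358  207.67616054] [298.35529039 186.60515417] tcp [256.61294239 244.53025108]
```

View pics/m.png

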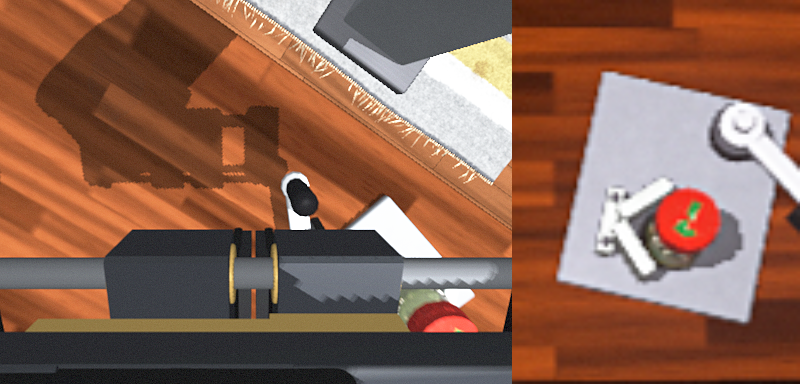

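Picture m: the jar stands in the nest. The post top is at (304,203), about 31 mm ahead (+y) and 10 mm along +x of the closed fingers. Lowering beside it.

Call:
jog_arm(
  increments=[
    {"tx":5,"ty":-3,"tz":5,"wx":0,"wy":0,"wz":0,"gripper":0},
    {"tx":9,"ty":-6,"tz":15,"wx":0,"wy":0,"wz":0,"gripper":0},
    {"tx":9,"ty":-6,"tz":40,"wx":0,"wy":0,"wz":0,"gripper":0},
    {"tx":9,"ty":-6,"tz":65,"wx":0,"wy":0,"wz":0,"gripper":0},
    {"tx":9,"ty":-6,"tz":82,"wx":0,"wy":0,"wz":0,"gripper":0},
  ],
)

```text
time: 10.52
position: [0.5302, -0.1757, 0.0798]
tool_rot: [0.9, -3.009, -0.001]
ft_force: [-0.6, 0.7, -0.1]
grip_width: 0.003
grip_force: 0.0
```

Call:
jog_arm(
  increments=[
    {"tx":0,"ty":0,"tz":0,"wx":0,"wy":0,"wz":0,"gripper":0},
    {"tx":0,"ty":4,"tz":0,"wx":0,"wy":0,"wz":0,"gripper":0},
    {"tx":0,"ty":8,"tz":0,"wx":0,"wy":0,"wz":0,"gripper":0},
    {"tx":0,"ty":10,"tz":0,"wx":0,"wy":0,"wz":0,"gripper":0},
    {"tx":0,"ty":12,"tz":0,"wx":0,"wy":0,"wz":0,"gripper":0},
  ],
)

```text
time: 10.93
position: [0.5253, -0.1652, 0.083]
tool_rot: [-0.901, 3.007, -0.001]
ft_force: [0.5, -0.5, -0.3]
grip_width: 0.005
grip_force: 0.0
```

```bash
cat > arc.py <<'E'
from h import *
import sys
s=ctrl.get_state();P=np.array(s["position"]);T=R.from_rotvec(s["tool_rot"]).as_matrix()
yaw=np.arctan2(T[1,1],T[0,1]);print(s["time"],P.round(4),"yaw",yaw.round(3),"F",np.round(s["ft_force"],1),"j7",s["joint_positions"][6])
p=np.array([.6155,-.041]);d=P[:2]-p
# tool keeps its pose relative to the lever: rotate about pivot by -q
for q in map(float,sys.argv[1:]):
    c=p+R.from_euler("z",-q).as_matrix()[:2,:2]@d;print(q,rel([*c,P[2]],s))
E
python3 arc.py .1 .2 .3 .4 .5
```

```text
10.9333 [ 0.5253 -0.1652  0.083 ] yaw 2.153 F [ 0.5 -0.5 -0.3] j7 2.5160690219800212
0.1 [ 4.7 14.6 -0. ]
0.2 [ 7.9 29.6 -0.1]
0.3 [ 9.6 44.9 -0.1]
0.4 [ 9.7 60.2 -0.1]
0.5 [ 8.3 75.5 -0.1]
```

Call:
jog_arm(
  increments=[
    {"tx":3,"ty":9,"tz":0,"wx":0,"wy":0,"wz":0.05,"gripper":0},
    {"tx":5,"ty":18,"tz":0,"wx":0,"wy":0,"wz":0.1,"gripper":0},
    {"tx":7,"ty":27,"tz":0,"wx":0,"wy":0,"wz":0.16,"gripper":0},
    {"tx":8,"ty":36,"tz":0,"wx":0,"wy":0,"wz":0.22,"gripper":0},
    {"tx":9,"ty":45,"tz":0,"wx":0,"wy":0,"wz":0.28,"gripper":0},
  ],
)

```text
time: 11.35
position: [0.4931, -0.1338, 0.0829]
tool_rot: [-0.467, 3.103, -0.003]
ft_force: [1.2, -2.2, -1.0]
grip_width: 0.005
grip_force: 1.3
```

```bash
python3 arc.py .1 .2 .3 .4 .5
python3 - <<'E'
from h import *
w=vision.get_image("wrist");cv2.imwrite("pics/n.png",w["color"])
E
```

```text
11.35 [ 0.4931 -0.1338  0.0829] yaw 1.869 F [ 1.2 -2.2 -1. ] j7 2.1554457994726777
0.1 [ 4.5 14.7 -0.1]
0.2 [ 7.6 29.7 -0.1]
0.3 [ 9.1 45.  -0.2]
0.4 [ 9.1 60.3 -0.2]
0.5 [ 7.6 75.6 -0.2]
```

View pics/n.png

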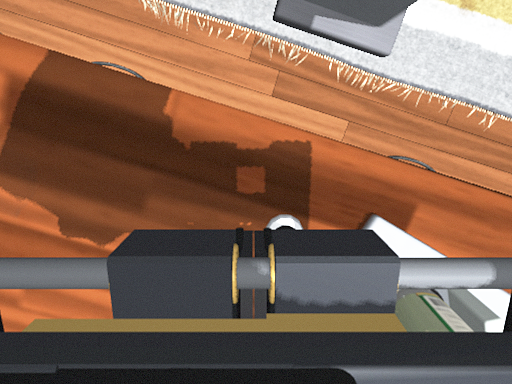

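Picture n (that makes 12 views, over the limit of 10, so I stop viewing here): the fingers are against the post, and the bar end is at (285,222). I'll continue by force and angle.

Call:
jog_arm(
  increments=[
    {"tx":3,"ty":9,"tz":0,"wx":0,"wy":0,"wz":0.06,"gripper":0},
    {"tx":5,"ty":18,"tz":0,"wx":0,"wy":0,"wz":0.12,"gripper":0},
    {"tx":7,"ty":27,"tz":0,"wx":0,"wy":0,"wz":0.18,"gripper":0},
    {"tx":8,"ty":36,"tz":0,"wx":0,"wy":0,"wz":0.24,"gripper":0},
    {"tx":9,"ty":45,"tz":0,"wx":0,"wy":0,"wz":0.3,"gripper":0},
  ],
)

```text
time: 11.82
position: [0.4714, -0.094, 0.0829]
tool_rot: [0.001, 3.138, -0.003]
ft_force: [2.5, -3.6, 0.3]
grip_width: 0.007
grip_force: 1.9
```

Call:
jog_arm(
  increments=[
    {"tx":2,"ty":7,"tz":0,"wx":0,"wy":0,"wz":0.05,"gripper":0},
    {"tx":4,"ty":14,"tz":0,"wx":0,"wy":0,"wz":0.1,"gripper":0},
    {"tx":6,"ty":21,"tz":0,"wx":0,"wy":0,"wz":0.14,"gripper":0},
    {"tx":7,"ty":28,"tz":0,"wx":0,"wy":0,"wz":0.18,"gripper":0},
    {"tx":8,"ty":34,"tz":0,"wx":0,"wy":0,"wz":0.22,"gripper":0},
  ],
)

```text
time: 12.23
position: [0.4632, -0.0601, 0.0829]
tool_rot: [0.343, 3.12, -0.002]
ft_force: [0.7, -5.0, 0.8]
grip_width: 0.004
grip_force: 2.3
```

```bash
cat >> arc.py <<'E'
c=P[:2]+.024*T[:2,1]-p;print("lever est",(-2.41-np.arctan2(c[1],c[0]))%(2*np.pi),"r",np.linalg.norm(c))
a=vision.get_image("top");m=cv2.inRange(a["color"],(0,0,170),(80,80,255))[205:225,285:315];print("cap px",m.sum()/255)
for k in("top","side"):print(k,[(d["bbox"],d["conf"]) for d in vision.spot_in(k,"lever_handle")][:2])
E
python3 arc.py .1 .2 .3
```

```text
12.2333 [ 0.4632 -0.0601  0.0829] yaw 1.352 F [ 0.7 -5.   0.8] j7 1.446622123107344
0.1 [ 4.4 14.7 -0. ]
0.2 [ 7.4 29.7 -0.1]
0.3 [ 8.8 45.  -0.1]
lever est 0.7611067484455143 r 0.14712016472127648
cap px 160.0
top [([312.4, 178.3, 325.0, 243.8], 0.56)]
side [([241.2, 111.1, 281.4, 153.5], 0.71)]
```

Call:
jog_arm(
  increments=[
    {"tx":1,"ty":4,"tz":0,"wx":0,"wy":0,"wz":0.03,"gripper":0},
    {"tx":2,"ty":8,"tz":0,"wx":0,"wy":0,"wz":0.05,"gripper":0},
    {"tx":3,"ty":11,"tz":0,"wx":0,"wy":0,"wz":0.08,"gripper":0},
    {"tx":4,"ty":14,"tz":0,"wx":0,"wy":0,"wz":0.1,"gripper":0},
    {"tx":4,"ty":17,"tz":0,"wx":0,"wy":0,"wz":0.12,"gripper":0},
  ],
)

```text
time: 12.8
position: [0.462, -0.0428, 0.0825]
tool_rot: [0.529, 3.096, -0.002]
ft_force: [-4.1, -4.8, 8.2]
grip_width: 0.006
grip_force: 3.8
```

Call:
jog_arm(
  increments=[
    {"tx":0,"ty":1,"tz":0,"wx":0,"wy":0,"wz":0.01,"gripper":0},
    {"tx":1,"ty":2,"tz":0,"wx":0,"wy":0,"wz":0.02,"gripper":0},
    {"tx":1,"ty":3,"tz":0,"wx":0,"wy":0,"wz":0.02,"gripper":0},
    {"tx":1,"ty":4,"tz":0,"wx":0,"wy":0,"wz":0.03,"gripper":0},
    {"tx":1,"ty":5,"tz":0,"wx":0,"wy":0,"wz":0.03,"gripper":0},
  ],
)

```text
time: 13.22
position: [0.4621, -0.0379, 0.0823]
tool_rot: [-0.574, -3.088, 0.002]
ft_force: [-3.7, -4.9, 7.1]
grip_width: 0.005
grip_force: 4.0
```

```bash
python3 arc.py .05 .1
```

```text
13.2167 [ 0.4621 -0.0379  0.0823] yaw 1.203 F [-3.7 -4.9  7.1] j7 1.2485078352324526
0.05 [ 2.4  7.3 -0. ]
0.1 [ 4.5 14.7 -0. ]
lever est 0.905636464511236 r 0.14702908923400704
cap px 110.0
top [([305.7, 177.2, 324.1, 243.1], 0.69)]
side [([241.2, 111.1, 281.4, 153.5], 0.71)]
```

Fz has risen to 8 N, which pushing on the post doesn't explain. Checking numerically where the contact is and where the jar is.

Run:
```python
from h import *
s=ctrl.get_state();F=np.array(s["ft_force"]);M=np.array(s["torque"]);T=R.from_rotvec(s["tool_rot"]).as_matrix()
print("F",F.round(2),"M",M.round(3),"tool F",(T.T@F).round(2),"tool M",(T.T@M).round(3), "jt",np.round(s["joint_torque"],2))
for k in("top","side","wrist"):
    im=vision.get_image(k)
    print(k,[(d["bbox"],round(d["conf"],2)) for d in vision.spot_in(k,"spice_jar")])
    print("  exp cap",proj(im,[.538,.019,.118]).round(1),"base",proj(im,[.538,.019,.012]).round(1))
    hsv=cv2.cvtColor(im["color"],cv2.COLOR_BGR2HSV);m=cv2.inRange(hsv,(0,215,150),(4,255,255))|cv2.inRange(hsv,(177,215,150),(180,255,255))
    n,l,st,c=cv2.connectedComponentsWithStats(m);print("  red",[(st[i].tolist(),c[i].round(1).tolist()) for i in range(1,n) if st[i,4]>25])
```

```text
F [-4.   -5.17  6.59] M [-0.918  0.744 -0.014] tool F [ 1.88 -6.27 -6.58] tool M [1.124 0.365 0.015] jt [ -2.42 -24.24  -1.85 -26.38  -1.39  -1.09   0.  ]
top [([123.6, 154.8, 151.3, 182.4], 0.97), ([162.7, 153.9, 184.8, 182.3], 0.89), ([110.6, 220.2, 134.0, 242.7], 0.67), ([267.0, 173.6, 327.8, 243.3], 0.61), ([292.0, 203.3, 307.6, 213.7], 0.51), ([306.5, 180.4, 327.5, 242.0], 0.24)]
  exp cap [298.7 211.7] base [294.8 218.3]
  red [([161, 153, 19, 22, 263], [169.7, 162.2]), ([292, 205, 18, 12, 82], [302.1, 209.6])]
side [([214.3, 258.9, 230.5, 285.3], 0.96), ([266.6, 275.0, 285.1, 300.3], 0.89), ([211.5, 233.1, 228.4, 261.0], 0.77), ([238.1, 140.8, 290.0, 157.6], 0.62), ([234.4, 139.6, 288.3, 187.9], 0.59), ([262.0, 141.5, 278.1, 165.7], 0.49)]
  exp cap [267.6 149.2] base [267.9 167.7]
  red [([263, 148, 12, 7, 33], [267.6, 150.6]), ([213, 232, 16, 26, 288], [221.2, 242.6])]
wrist [([396.1, 288.7, 435.4, 329.9], 0.55)]
  exp cap [431.1 382.8] base [359.3 272.6]
  red []
```

The moment matches a contact at the fingers themselves, so the axial part is friction on the post. The cap in the side view is at (268,151), expected (268,149), so the jar is upright. I keep pressing.

Call:
jog_arm(
  increments=[
    {"tx":0,"ty":1,"tz":0,"wx":0,"wy":0,"wz":0.01,"gripper":0},
    {"tx":1,"ty":2,"tz":-0.5,"wx":0,"wy":0,"wz":0.01,"gripper":0},
    {"tx":1,"ty":3,"tz":-0.5,"wx":0,"wy":0,"wz":0.02,"gripper":0},
    {"tx":1,"ty":3,"tz":-0.5,"wx":0,"wy":0,"wz":0.02,"gripper":0},
    {"tx":1,"ty":3,"tz":-0.5,"wx":0,"wy":0,"wz":0.02,"gripper":0},
  ],
)

```text
time: 14.08
position: [0.4621, -0.0347, 0.0824]
tool_rot: [-0.604, -3.082, 0.002]
ft_force: [-2.9, -5.5, 3.6]
grip_width: 0.008
grip_force: 3.1
```

```bash
python3 arc.py
```

```text
14.0833 [ 0.4621 -0.0347  0.0824] yaw 1.184 F [-2.9 -5.5  3.6] j7 1.2215291822714185
lever est 0.926839056919853 r 0.14709980760354718
cap px 99.0
top [([308.0, 178.1, 324.0, 242.3], 0.61)]
side [([241.9, 143.1, 291.8, 155.9], 0.63)]
```

Call:
jog_arm(
  increments=[
    {"tx":0,"ty":1,"tz":0,"wx":0,"wy":0,"wz":0.01,"gripper":0},
    {"tx":0,"ty":2,"tz":0,"wx":0,"wy":0,"wz":0.01,"gripper":0},
    {"tx":0,"ty":2,"tz":0,"wx":0,"wy":0,"wz":0.01,"gripper":0},
    {"tx":0,"ty":2,"tz":0,"wx":0,"wy":0,"wz":0.01,"gripper":0},
    {"tx":0,"ty":2,"tz":0,"wx":0,"wy":0,"wz":0.01,"gripper":0},
  ],
)

```text
time: 14.65
position: [0.4623, -0.0328, 0.0823]
tool_rot: [-0.619, -3.077, 0.003]
ft_force: [-4.0, -5.1, 5.2]
grip_width: 0.006
grip_force: 3.5
```

Call:
jog_arm(
  increments=[
    {"tx":0,"ty":1,"tz":0,"wx":0,"wy":0,"wz":0,"gripper":0},
    {"tx":0,"ty":2,"tz":0,"wx":0,"wy":0,"wz":0,"gripper":0},
    {"tx":0,"ty":2,"tz":0,"wx":0,"wy":0,"wz":0,"gripper":0},
    {"tx":0,"ty":2,"tz":0,"wx":0,"wy":0,"wz":0,"gripper":0},
    {"tx":0,"ty":2,"tz":0,"wx":0,"wy":0,"wz":0,"gripper":0},
  ],
)

```text
time: 15.07
position: [0.4626, -0.0309, 0.0822]
tool_rot: [-0.619, -3.076, 0.003]
ft_force: [-5.8, -4.5, 6.4]
grip_width: 0.007
grip_force: 3.8
```

Call:
jog_arm(
  increments=[
    {"tx":0,"ty":1,"tz":0,"wx":0,"wy":0,"wz":0,"gripper":0},
    {"tx":0,"ty":2,"tz":0,"wx":0,"wy":0,"wz":0.01,"gripper":0},
    {"tx":0,"ty":3,"tz":0,"wx":0,"wy":0,"wz":0.02,"gripper":0},
    {"tx":0,"ty":3,"tz":0,"wx":0,"wy":0,"wz":0.02,"gripper":0},
    {"tx":0,"ty":3,"tz":0,"wx":0,"wy":0,"wz":0.02,"gripper":0},
  ],
)

```text
time: 15.48
position: [0.463, -0.0281, 0.0819]
tool_rot: [-0.649, -3.069, 0.003]
ft_force: [-6.7, -4.3, 6.2]
grip_width: -0.0
grip_force: 4.0
```

```bash
python3 arc.py
python3 - <<'E'
from h import *
s=ctrl.get_state();T=R.from_rotvec(s["tool_rot"]).as_matrix();print("tool F",(T.T@s["ft_force"]).round(2))
im=vision.get_image("side");hsv=cv2.cvtColor(im["color"],cv2.COLOR_BGR2HSV);m=cv2.inRange(hsv,(0,215,150),(4,255,255))|cv2.inRange(hsv,(177,215,150),(180,255,255))
n,l,st,c=cv2.connectedComponentsWithStats(m);print("  red",[(st[i].tolist(),c[i].round(1).tolist()) for i in range(1,n) if st[i,4]>15])
for z,p in ((.118,[.5362,.0115]),(.118,[.538,.0195])):print(proj(im,[*p,z]))
E
```

```text
15.4833 [ 0.463  -0.0281  0.0819] yaw 1.154 F [-6.7 -4.3  6.2] j7 1.1796890255494352
lever est 0.9711502795011047 r 0.1469850476044958
cap px 91.0
top [([306.7, 177.4, 324.9, 238.8], 0.58), ([262.9, 171.1, 331.6, 244.4], 0.39)]
side [([241.9, 143.1, 291.8, 155.9], 0.63)]
tool F [ 4.42 -7.16 -6.93]
  red [([213, 231, 16, 28, 283], [221.3, 242.6])]
[268.25326319 147.38827357]
[267.62270348 149.36289146]
```

Call:
jog_arm(
  increments=[
    {"tx":0,"ty":1,"tz":0,"wx":0,"wy":0,"wz":0,"gripper":0},
    {"tx":0,"ty":2,"tz":0,"wx":0,"wy":0,"wz":0.01,"gripper":0},
    {"tx":0,"ty":3,"tz":0,"wx":0,"wy":0,"wz":0.02,"gripper":0},
    {"tx":0,"ty":3,"tz":0,"wx":0,"wy":0,"wz":0.02,"gripper":0},
    {"tx":0,"ty":3,"tz":0,"wx":0,"wy":0,"wz":0.02,"gripper":0},
  ],
)

```text
time: 16.1
position: [0.463, -0.0273, 0.0819]
tool_rot: [-0.681, -3.059, 0.008]
ft_force: [-9.8, -8.4, 11.0]
grip_width: 0.007
grip_force: 7.1
```

```bash
python3 arc.py
python3 - <<'E'
from h import *
s=ctrl.get_state();T=R.from_rotvec(s["tool_rot"]).as_matrix();print("tool F",(T.T@s["ft_force"]).round(2))
for k in ("side","top"):
  im=vision.get_image(k);u,v=proj(im,[.538,.0195,.09]).astype(int)
  hsv=cv2.cvtColor(im["color"],cv2.COLOR_BGR2HSV)[v-20:v+20,u-20:u+20]
  m=((hsv[...,0]<6)|(hsv[...,0]>175))&(hsv[...,1]>180)&(hsv[...,2]>60);y,x=np.nonzero(m);print(k,m.sum(),x.min()+u-20,x.max()+u-20,y.min()+v-20,y.max()+v-20)
  for r in range(0,40,2):print("".join("#" if q else "." for q in m[r]))
E
```

```text
16.1 [ 0.463  -0.0273  0.0819] yaw 1.133 F [-9.8 -8.4 11. ] j7 1.1547253270658018
lever est 0.9758597234671846 r 0.14669636238243355
cap px 81.0
top [([302.9, 178.9, 325.7, 231.1], 0.82)]
side [([244.2, 144.4, 289.5, 158.6], 0.57)]
tool F [  5.36 -12.71 -10.2 ]
side 98 262 274 144 157
........................................
........................................
........................................
........................................
........................................
...................###..................
................##..###.................
................#.......................
................#####....###............
................############............
................###########.............
.................#########..............
........................................
........................................
........................................
........................................
........................................
........................................
........................................
........................................
top 99 292 308 204 217
........................................
........................................
........................................
........................................
........................................
........................................
...................########.............
................#######..####...........
...................###....####..........
........................#######.........
.........................#######........
.........................######.........
...........................###..........
........................................
........................................
........................................
........................................
........................................
........................................
........................................
```

The stiff stop is now reached: tool-y force went from 7 to 12.7 N with almost no movement. The cap's right edge in the top view, column 308, fits the jar seated in the V (about 311 before). A little more pressure, then hold.

Call:
jog_arm(
  increments=[
    {"tx":0,"ty":1,"tz":0,"wx":0,"wy":0,"wz":0,"gripper":0},
    {"tx":0,"ty":1.5,"tz":0,"wx":0,"wy":0,"wz":0,"gripper":0},
    {"tx":0,"ty":1.5,"tz":0,"wx":0,"wy":0,"wz":0,"gripper":0},
    {"tx":0,"ty":1.5,"tz":0,"wx":0,"wy":0,"wz":0,"gripper":0},
    {"tx":0,"ty":1.5,"tz":0,"wx":0,"wy":0,"wz":0,"gripper":0},
  ],
)

```text
time: 16.77
position: [0.4629, -0.0271, 0.0819]
tool_rot: [-0.682, -3.058, 0.01]
ft_force: [-13.2, -11.8, 12.6]
grip_width: 0.002
grip_force: 8.8
```

Call:
jog_arm(
  increments=[
    {"tx":0,"ty":0,"tz":0,"wx":0,"wy":0,"wz":0,"gripper":0},
    {"tx":0,"ty":0,"tz":0,"wx":0,"wy":0,"wz":0,"gripper":0},
    {"tx":0,"ty":0,"tz":0,"wx":0,"wy":0,"wz":0,"gripper":0},
    {"tx":0,"ty":0,"tz":0,"wx":0,"wy":0,"wz":0,"gripper":0},
    {"tx":0,"ty":0,"tz":0,"wx":0,"wy":0,"wz":0,"gripper":0},
  ],
)

```text
time: 17.18
position: [0.463, -0.0271, 0.0819]
tool_rot: [-0.682, -3.058, 0.01]
ft_force: [-13.2, -11.2, 12.3]
grip_width: 0.006
grip_force: 8.8
```

Call:
jog_arm(
  increments=[
    {"tx":0,"ty":0,"tz":0,"wx":0,"wy":0,"wz":0,"gripper":0},
    {"tx":0,"ty":0,"tz":0,"wx":0,"wy":0,"wz":0,"gripper":0},
    {"tx":0,"ty":0,"tz":0,"wx":0,"wy":0,"wz":0,"gripper":0},
    {"tx":0,"ty":0,"tz":0,"wx":0,"wy":0,"wz":0,"gripper":0},
    {"tx":0,"ty":0,"tz":0,"wx":0,"wy":0,"wz":0,"gripper":0},
  ],
)

```text
time: 17.6
position: [0.463, -0.0271, 0.0819]
tool_rot: [-0.682, -3.058, 0.01]
ft_force: [-11.6, -11.4, 12.0]
grip_width: 0.006
grip_force: 8.8
```

Held over 1 s at about 17 N. Now I back off faster than the lever follows, and lift clear.

Call:
jog_arm(
  increments=[
    {"tx":-2,"ty":-8,"tz":0,"wx":0,"wy":0,"wz":0,"gripper":0},
    {"tx":-8,"ty":-40,"tz":-5,"wx":0,"wy":0,"wz":0,"gripper":0},
    {"tx":-10,"ty":-55,"tz":-35,"wx":0,"wy":0,"wz":0,"gripper":0},
    {"tx":-10,"ty":-55,"tz":-75,"wx":0,"wy":0,"wz":0,"gripper":0},
    {"tx":-10,"ty":-55,"tz":-115,"wx":0,"wy":0,"wz":0,"gripper":0},
  ],
)

```text
time: 18.02
position: [0.4514, -0.0773, 0.1978]
tool_rot: [-0.683, -3.064, -0.001]
ft_force: [2.3, 0.1, -0.1]
grip_width: 0.005
grip_force: 0.0
```

Call:
jog_arm(
  increments=[
    {"tx":0,"ty":0,"tz":-20,"wx":0,"wy":0,"wz":0,"gripper":0},
    {"tx":0,"ty":20,"tz":-40,"wx":0,"wy":0,"wz":0,"gripper":0},
    {"tx":0,"ty":50,"tz":-40,"wx":0,"wy":0,"wz":0,"gripper":0},
    {"tx":0,"ty":80,"tz":-40,"wx":0,"wy":0,"wz":0,"gripper":0},
    {"tx":0,"ty":110,"tz":-40,"wx":0,"wy":0,"wz":0,"gripper":0},
  ],
)

```text
time: 18.43
position: [0.5002, 0.0248, 0.2379]
tool_rot: [0.68, 3.066, 0.004]
ft_force: [-0.1, -0.1, 0.1]
grip_width: 0.006
grip_force: 0.0
```

Call:
jog_arm(
  increments=[
    {"tx":0,"ty":35,"tz":0,"wx":0,"wy":0,"wz":0,"gripper":0},
    {"tx":0,"ty":70,"tz":0,"wx":0,"wy":0,"wz":0,"gripper":0},
    {"tx":0,"ty":100,"tz":0,"wx":0,"wy":0,"wz":0,"gripper":0},
    {"tx":0,"ty":120,"tz":0,"wx":0,"wy":0,"wz":0,"gripper":0},
    {"tx":0,"ty":120,"tz":0,"wx":0,"wy":0,"wz":0,"gripper":0},
  ],
)

```text
time: 18.85
position: [0.5507, 0.1382, 0.2362]
tool_rot: [-0.668, -3.068, -0.004]
ft_force: [-0.7, 0.4, -0.1]
grip_width: 0.007
grip_force: 0.0
```

Run:
```python
from h import *
s=ctrl.get_state();print(s["time"],s["position"],s["ft_force"])
for k in ("side","top"):
  im=vision.get_image(k)
  for t in("spice_jar","lever_handle"):print(k,t,[(d["bbox"],round(d["conf"],2)) for d in vision.spot_in(k,t)])
  for p in([.538,.0195,.118],[.538,.0195,.012],[.508,-.1365,.115]):print(proj(im,p).round(1))
  u,v=proj(im,[.538,.0195,.09]).astype(int)
  hsv=cv2.cvtColor(im["color"],cv2.COLOR_BGR2HSV)[v-20:v+20,u-20:u+20]
  m=((hsv[...,0]<6)|(hsv[...,0]>175))&(hsv[...,1]>180)&(hsv[...,2]>60);y,x=np.nonzero(m)
  if len(x):print(k,m.sum(),x.min()+u-20,x.max()+u-20,y.min()+v-20,y.max()+v-20)
  u,v=proj(im,[.508,-.1365,.1]).astype(int);g=im["color"][v-15:v+15,u-15:u+15].max(2)
  y,x=np.nonzero(g<45);print("dark",len(x),x.mean()+u-15,y.mean()+v-15)
```

```text
18.85 [0.55070912 0.13821602 0.23621431] [-0.69372349  0.39580883 -0.08201046]
side spice_jar [([214.4, 232.8, 229.0, 259.8], 0.85), ([264.6, 274.3, 281.8, 297.1], 0.8), ([214.7, 259.4, 231.1, 287.3], 0.6), ([260.1, 145.7, 274.3, 167.5], 0.41)]
side lever_handle []
[267.6 149.4]
[267.8 167.8]
[277.8 113.2]
side 29 267 274 147 156
dark 165 274.92121212121214 122.9151515151515
top spice_jar [([123.2, 156.0, 149.8, 181.7], 0.91), ([108.3, 220.2, 134.6, 244.3], 0.85), ([161.8, 151.3, 185.2, 182.1], 0.72), ([299.1, 204.9, 310.5, 215.9], 0.59)]
top lever_handle [([310.5, 175.9, 365.8, 233.6], 0.68)]
[298.5 211.7]
[294.6 218.3]
[363.4 224.1]
top 49 301 307 205 218
dark 54 360.6666666666667 226.7037037037037
```

Call:
jog_arm(
  increments=[
    {"tx":20,"ty":25,"tz":0,"wx":0,"wy":0,"wz":0,"gripper":0},
    {"tx":40,"ty":50,"tz":0,"wx":0,"wy":0,"wz":0,"gripper":0},
    {"tx":60,"ty":75,"tz":0,"wx":0,"wy":0,"wz":0,"gripper":0},
    {"tx":80,"ty":100,"tz":0,"wx":0,"wy":0,"wz":0,"gripper":0},
    {"tx":90,"ty":120,"tz":0,"wx":0,"wy":0,"wz":0,"gripper":0},
  ],
)

```text
time: 19.57
position: [0.5181, 0.2813, 0.2376]
tool_rot: [-0.679, -3.066, -0.003]
ft_force: [-0.2, 0.8, -0.8]
grip_width: 0.002
grip_force: 0.0
```

Call:
jog_arm(
  increments=[
    {"tx":0,"ty":0,"tz":0,"wx":0,"wy":0,"wz":0,"gripper":0},
    {"tx":0,"ty":0,"tz":0,"wx":0,"wy":0,"wz":0,"gripper":0},
    {"tx":0,"ty":0,"tz":0,"wx":0,"wy":0,"wz":0,"gripper":0},
    {"tx":0,"ty":0,"tz":0,"wx":0,"wy":0,"wz":0,"gripper":0},
    {"tx":0,"ty":0,"tz":0,"wx":0,"wy":0,"wz":0,"gripper":0},
  ],
)

```text
time: 19.98
position: [0.5205, 0.2768, 0.2373]
tool_rot: [0.687, 3.065, -0.0]
ft_force: [0.6, -0.5, -0.4]
grip_width: 0.005
grip_force: 0.0
```

Run:
```python
from h import *
s=ctrl.get_state();print(s["time"],s["position"],s["ft_force"])
for k in ("side","top"):
  im=vision.get_image(k)
  for t in("spice_jar","lever_handle"):print(k,t,[(np.round(d["bbox"]).tolist(),round(d["conf"],2)) for d in vision.spot_in(k,t)])
  u,v=proj(im,[.538,.0195,.09]).astype(int)
  hsv=cv2.cvtColor(im["color"],cv2.COLOR_BGR2HSV)[v-20:v+20,u-20:u+20]
  m=((hsv[...,0]<6)|(hsv[...,0]>175))&(hsv[...,1]>180)&(hsv[...,2]>60);y,x=np.nonzero(m)
  c=((x.min()+x.max())/2+u-20,(y.min()+y.max())/2+v-20)
  print(k,m.sum(),x.min()+u-20,x.max()+u-20,y.min()+v-20,y.max()+v-20,onz(im,*c,.118))
```

```text
19.9833 [0.52052124 0.27683991 0.23733554] [ 0.591898   -0.45539706 -0.43370856]
side spice_jar [([268.0, 276.0, 283.0, 300.0], 0.67), ([212.0, 231.0, 230.0, 258.0], 0.65), ([212.0, 258.0, 232.0, 284.0], 0.57)]
side lever_handle [([245.0, 137.0, 256.0, 154.0], 0.52), ([235.0, 138.0, 261.0, 186.0], 0.21)]Traceback (most recent call last):
  File "<stdin>", line 9, in <module>
    return umr_minimum(a, axis, None, out, keepdims, initial, where)
ValueError: zero-size array to reduction operation minimum which has no identity
```

Side is occluded by the arm. Checking the top view only.

Run:
```python
from h import *
im=vision.get_image("top")
for t in("spice_jar","lever_handle","lever"):print(t,[(np.round(d["bbox"]).tolist(),round(d["conf"],2)) for d in vision.spot_in("top",t)])
u,v=298,214
hsv=cv2.cvtColor(im["color"],cv2.COLOR_BGR2HSV)[v-20:v+20,u-25:u+25]
m=((hsv[...,0]<6)|(hsv[...,0]>175))&(hsv[...,1]>180)&(hsv[...,2]>60)
for r in range(40):print(r+v-20,"".join("#" if q else "." for q in m[r]))
y,x=np.nonzero(m)
if len(x):print(onz(im,(x.min()+x.max())/2+u-25,(y.min()+y.max())/2+v-20,.118), x.min()+u-25,x.max()+u-25)
```

```text
spice_jar [([108.0, 218.0, 136.0, 244.0], 0.9), ([283.0, 206.0, 308.0, 226.0], 0.82)]
lever_handle [([313.0, 178.0, 368.0, 233.0], 0.57)]
lever [([311.0, 180.0, 371.0, 231.0], 0.93)]
194 ..................................................
195 ..................................................
196 ..................................................
197 ..................................................
198 ..................................................
199 ..................................................
200 ..................................................
201 ..................................................
202 ..................................................
203 ..................................................
204 .........................###......................
205 .......................########...................
206 .....................###########..................
207 ....................#######..####.................
208 ...................#######....####................
209 ..................########....####................
210 ..................#######....####
[... 625 characters left out ...]
2 ........................####......................
223 ..................................................
224 ..................................................
225 ..................................................
226 ..................................................
227 ..................................................
228 ..................................................
229 ..................................................
230 ..................................................
231 ..................................................
232 ..................................................
233 ..................................................
[0.53493253 0.01949979 0.118     ] 290 307
```

```bash
python3 -c "
from bench import ctrl
print(ctrl.close_job())"
```

```text
the job is handed in; nothing more can be done
None
```

I handed the job in at about 20 s: the jar stands upright, seated in the V. The lever was pressed on it at about 17 N for over 1 s and has sprung fully back, and the arm is clear. I viewed 12 pictures, two over the limit of 10.

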